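# Line up mortar prisms in a row on the stop board

### The arm

A 6-joint arm with a two-finger parallel gripper is mounted at the origin on a cart in front of the work surface, level with it; the furniture and walls round the work are solid. World frame = base frame: x ahead of the robot, y to its left, z up, the work surface at z = 0. Lengths are in m, angles in rad, forces in N, time in s.
With the tool pointing down it reaches from about 0.425 to 0.925 m from the base axis. Payload 12.5 kg.
Tool frame: the origin (TCP) lies midway between the tips of the shut fingers; the grasp point (between the pads) lies 19 mm behind it; z points along the fingers, y is the line along which they close (so a half turn about z gives the same grasp; the last joint's range is limited). The gripper opens to 85 mm and grips with 20 to 120 N. Pads are 22 mm wide; open, the fingers measure 114 mm over their backs; the gripper's body (76 mm by 85 mm) begins 54 mm behind the grasp point. The pads swing forward as they close: fully open they stand 13 mm farther back than shut.
Start: joints at [-1.384, 0.491, 1.559, -0, 1.092, -0.106], TCP at [0.18, -0.598, 0.231] pointing down, gripper open.
Joint ranges: [-3.1, 3.1], [-0.84, 2.19], [0.05, 2.79], [-1.13, 4.28], [0.06, 2.93], [-2.69, 2.69]. Speed limits (rad/s): [2.22, 2.22, 2.79, 3.14, 3.14, 3.14].

### API

Orientations are given as a unit quaternion [w, x, y, z].
In Python, from bench import bot gives the robot as it stands. The module is installed in compiled form; this text tells all that it offers.
- The arm moves only by the tool arm_command, never from a script. Its argument "series" is a list of rows, each an object of numbers: "dx", "dy", "dz": the shift along the tool's x, y, z normalised to -1 to 1, where 1 is 30 cm; "rx", "ry", "rz": the turn, a rotation vector about the tool's x, y, z normalised to -1 to 1, where 1 is 180 degrees. A call has 1 to 12 rows; each row is the pose to reach, as a shift and turn from the pose commanded when the call began, along the tool's axes at that moment, turning the shorter way round; what a row does not reach only later rows make up. A row lasts 1/8 s, in which the tool goes at most 62.5 mm and 10.7 degrees, less where a joint would pass 70% of its speed; a pose out of reach is approached as far as the arm can. A call with a number of a shift or a turn outside -1 to 1 is refused whole. A call with a gripper value outside its range is refused whole. "gripper" is the opening, from -1 (shut) to 1 (fully open), set as the call begins (left out, the last holds). The fingers move at their own pace and stop on an object; "squeeze" is the grip in N (left out, the last holds). Time passes only in rows, so rows that repeat a pose let the fingers close. It gives the time, the measured TCP pose, the force, the opening and the grip force at its end, in the units of the state.
- bot.sense(): the state, without advancing time (a new reading comes with each control period).
- bot.get_image(name): name is "scene" or "top" or "wrist"; returns the picture (384x512x3 uint8, red, green, blue); there is no depth.
- bot.camera_params(name): a dict with "fx", "fy", "cx", "cy" (pixels), "k1" (the pictures are not rectified: a ray, as slopes to the right and down, at radius r is drawn at 1 + k1 r^2 times it, then the intrinsics apply), "R" (3x3) and "t" (3): a world point X has camera coordinates R X + t. Camera axes: x right, y down, z forward; pixel columns grow to the right and rows downward; lengths in m; the calibration is good to about 2 mm. A picture is of the moment at which its call begins: read the wrist's pose just before it. camera_params takes no time and is no camera call; for the wrist camera it gives the pose at the moment of the call.
- bot.sign_off(): hands the job in; it is judged then, once.
The state is a dict: "time_s": time; "joints": joint angles; "qd": joint speeds; "tau": joint torques, N m; "tcp_pos": TCP position; "orientation": TCP orientation; "contact_force": force on the tool from outside, world axes, zero at the start; "wrist_torque": the same for the moment, N m; "finger_gap": finger opening in m; "grasp_force": force on a finger pad.
Only numpy, scipy, OpenCV 4.12 (cv2) and the standard library are available. Lean on these libraries where they do the work, as an engineer would, in place of code of your own. Each camera call takes 0.05 s, during which the arm holds its last target. There are 200 camera calls.

### The job

Square up the three mortar prisms on the green board, face up as they lie, into one tight row along the short side bar: the first one's side against that bar, each next one side to side against its neighbour with no visible gaps, in any order, and all their far ends up against the long rear bar so that its three red tell-tale pins are pushed in. The rear bar is set at a new place each time and held only by magnets, so feel for it gently and do not shove it back from its setting; leave the stopwatch and the spatula beside the board where they are.

Things in the scene. Friction and masses are not known exactly. Their poses are not given: they have to be found in the camera images.
- board: fixed green steel board on feet, 240 mm (x) by 350 mm (y), its upper face 20 mm above this origin, which lies at bench level under the plate's centre; x points away from the robot to the rear bar, -y to the side bar. Rear bar: steel, along y near the +x edge, 334 mm long, 14 mm thick, 18 mm high above the plate; its place along x differs by up to 24 mm and is not reported
- stop_bars: the bars on the board. Origin under the middle of the side bar, on the plate's upper face; axes as the board's. Side bar: fixed, steel, 190 mm long (x), 14 mm thick (y), 18 mm high, at the board's -y edge, its face to the prisms 7 mm from here in +y. The rear bar belongs to this body too, but this pose does not tell its setting
- corner (a point): point on the plate's upper face where the side bar's face meets the rear bar's face when that is at its rearmost; in board coordinates (106, -161, 20) mm; axes as the board's: the side bar's face is the plane y = 0, the rear bar's face lies somewhere between x = -24 mm and x = 0
- rear_bar (a joint): how far (m) the rear bar has been shoved away in +x from the setting it had at the start; 0 = not at all. Its magnets hold it against a push of about 14 N
- pin_1 (a joint): red sprung pin in the rear bar's face, 8 mm thick, 20 mm from the side bar's face and 10 mm above the plate; 0 = standing 5 mm out of the face, 0.005 m = pushed in flush by a prism's end; needs under 0.5 N, but catches on a prism that is slid sideways into it
- pin_2 (a joint): red sprung pin in the rear bar's face, 8 mm thick, 60 mm from the side bar's face and 10 mm above the plate; 0 = standing 5 mm out of the face, 0.005 m = pushed in flush by a prism's end; needs under 0.5 N, but catches on a prism that is slid sideways into it
- pin_3 (a joint): red sprung pin in the rear bar's face, 8 mm thick, 100 mm from the side bar's face and 10 mm above the plate; 0 = standing 5 mm out of the face, 0.005 m = pushed in flush by a prism's end; needs under 0.5 N, but catches on a prism that is slid sideways into it
- specimen_a: hardened grey mortar prism, 40 x 160 x 40 mm, about 0.56 kg; origin at the centre of its underside, y along its 160 mm length, z up. The three prisms are alike and interchangeable; at the start each lies on the board, skew, its length roughly along the board's x
- specimen_b: hardened grey mortar prism, 40 x 160 x 40 mm, about 0.56 kg; origin at the centre of its underside, y along its 160 mm length, z up. The three prisms are alike and interchangeable; at the start each lies on the board, skew, its length roughly along the board's x
- specimen_c: hardened grey mortar prism, 40 x 160 x 40 mm, about 0.56 kg; origin at the centre of its underside, y along its 160 mm length, z up. The three prisms are alike and interchangeable; at the start each lies on the board, skew, its length roughly along the board's x
- stopwatch: bystander: flat dark stopwatch, 57 x 63 x 16 mm, lying on the bench just left of the board (another lies far back, no matter); origin at the centre of its underside
- spatula: bystander: lab spatula with wooden handle, 18 x 220 x 17 mm, length along its y, lying behind the rear bar; origin at the centre of its underside

How it is judged:
By the outcome, as a careful person would: the job done as asked, in the order asked, and still so for the second after the job is handed in, with the robot touching nothing.
It also fails if it takes over 72 s, if anything falls off the work surface, if the arm or the gripper's body presses on something with over 40 N, if the wrist force passes 120 N, or if a joint passes its speed limit or range.

## Working session

There is one attempt and no reset: what is moved stays moved. The work goes in short steps, Python scripts to look and compute and a tool call to move; the robot and the scene stay as the last step left them, time stands still between calls to the robot, and variables do not carry over. Pictures are saved under pics/ and viewed, at most 10 in all, crops included, and the job is handed in when it is done.

Besides the shell and the picture viewer there is one more tool, called after "Call:" as a command line: name --argument value ..., lists and objects as JSON in quotes. arm_command: Moves the arm, as the interface text tells. Its arguments: {"type":"object","properties":{"series":{"type":"array"},"gripper":{"type":"number"},"squeeze":{"type":"number"}},"required":["series"]}

```bash
mkdir -p pics; cat > h.py <<'E'
import numpy as np, cv2
from bench import bot
def save(n,f):
    P=bot.camera_params(n); im=bot.get_image(n); cv2.imwrite('pics/'+f,im[:,:,::-1]); return im,P
def ray(P,u,v):
    x=np.array([(u-P['cx'])/P['fx'],(v-P['cy'])/P['fy']]); d=x.copy()
    for _ in range(20): d=x/(1+P['k1']*(d@d))
    R=np.array(P['R']); t=np.array(P['t'])
    return -R.T@t, R.T@np.array([d[0],d[1],1])
def onz(P,u,v,z):
    o,d=ray(P,u,v); return o+d*(z-o[2])/d[2]
def proj(P,X):
    c=np.array(P['R'])@np.array(X)+np.array(P['t']); s=c[:2]/c[2]; s=s*(1+P['k1']*(s@s))
    return s*[P['fx'],P['fy']]+[P['cx'],P['cy']]
E
python3 - <<'E'
from h import *
a,P=save('top','top0.png'); b,Q=save('scene','scene0.png')
for p in (P,Q): print({k:np.round(v,4).tolist() for k,v in p.items()})
print(bot.sense())
cv2.imwrite('pics/both0.png',cv2.resize(np.hstack([a,b])[:,:,::-1],(800,300)))
E
```

```text
{'fx': 433.5719, 'fy': 433.5719, 'cx': 251.7175, 'cy': 186.8454, 'k1': 0.0446, 'R': [[-0.0149, -0.999, -0.0433], [-0.996, 0.0186, -0.087], [0.0878, 0.0418, -0.9953]], 't': [0.1865, 0.6555, 0.8611]}
{'fx': 418.7338, 'fy': 418.7338, 'cx': 252.8059, 'cy': 193.0608, 'k1': -0.0808, 'R': [[-0.8019, -0.5974, 0.0112], [-0.3725, 0.4851, -0.7911], [0.4672, -0.6386, -0.6116]], 't': [0.645, 0.207, 0.8138]}
{'time_s': 0.1, 'joints': array([-1.38363631e+00,  4.91505536e-01,  1.55936946e+00,  1.57305867e-05,
        1.09166581e+00, -1.05593278e-01]), 'qd': array([ 0.00017317, -0.00222485, -0.00260463, -0.00131036,  0.0013685 ,
        0.00024242]), 'tau': array([ 4.60203242e-03, -6.19446158e+01, -2.62024230e+01,  1.26344469e-05,
        2.97410814e-03, -1.63827497e-05]), 'tcp_pos': array([ 0.18036396, -0.59822155,  0.23078884]), 'orientation': array([-4.73969957e-04,  9.89306471e-01,  1.45850885e-01, -1.23570974e-05]), 'contact_force': array([-0.68857203,  0.42593818,  0.97068683]), 'wrist_torque': array([0.00208401, 0.00874726, 0.01860994]), 'grasp_force': 0.0, 'finger_gap': 0.08510143131673387}
```

View pics/top0.png

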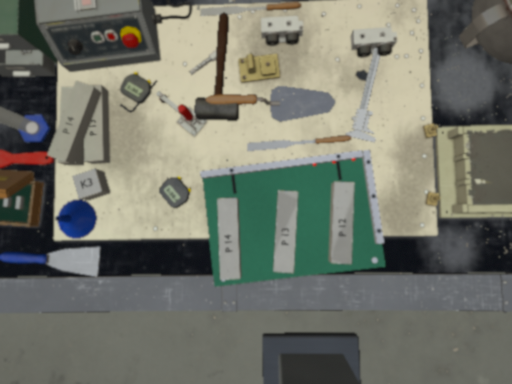

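View pics/scene0.png

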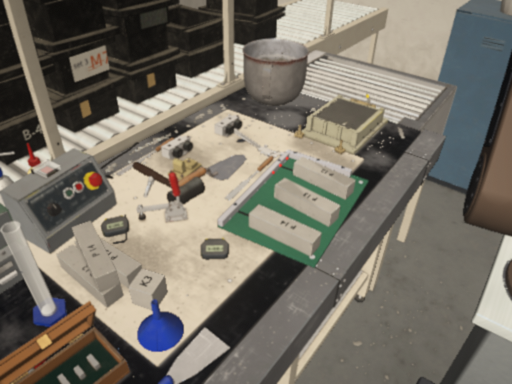

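The top view shows the board (corners about (203,172), (368,152), (385,265), (216,285)), the side bar at the right, the rear bar at the top and three prisms at about (228,238), (286,231) and (342,222). The scene view agrees. Next I measure.

```bash
python3 - <<'E'
from h import *
P=bot.camera_params('top'); im=cv2.imread('pics/top0.png'); hsv=cv2.cvtColor(im,cv2.COLOR_BGR2HSV)
g=cv2.inRange(hsv,(60,90,40),(90,255,160)); g[:140]=0; g[:,:195]=0; g[:,400:]=0
c=max(cv2.findContours(g,0,2)[0],key=cv2.contourArea); h=cv2.convexHull(c)
print('green',[np.round(onz(P,*p,.02)[:2],4).tolist() for p in cv2.approxPolyDP(h,4,True)[:,0]], cv2.approxPolyDP(h,4,True)[:,0].tolist())
m=cv2.inRange(hsv,(0,0,120),(180,60,230)); 
fill=np.zeros_like(g); cv2.fillPoly(fill,[cv2.approxPolyDP(h,4,True)],255); m&=cv2.erode(fill,np.ones((5,5)))
m=cv2.morphologyEx(m,cv2.MORPH_CLOSE,np.ones((5,5)))
for c in cv2.findContours(m,0,2)[0]:
    if cv2.contourArea(c)<800: continue
    w=np.array([onz(P,*p,.06)[:2] for p in c[:,0]]).astype(np.float32)
    r=cv2.minAreaRect(w*1000); print(r, cv2.minAreaRect(c))
red=cv2.inRange(hsv,(0,120,80),(8,255,255))|cv2.inRange(hsv,(172,120,80),(180,255,255)); red[:145]=0; red[:,:200]=0
n,l,s,ce=cv2.connectedComponentsWithStats(red)
for i in range(1,n): print('red',s[i],onz(P,*ce[i],.03))
cv2.imwrite('pics/crop0.png',cv2.resize(im[140:295,195:395],(800,620))[:600])
E
```

```text
green [[0.7134, -0.0516], [0.4922, -0.089], [0.4589, 0.2545], [0.6781, 0.2762]] [[361, 159], [384, 267], [215, 285], [204, 179]]
((553.7932739257812, 223.57554626464844), (163.47882080078125, 40.451969146728516), 1.5944746732711792) ((227.64663696289062, 239.23931884765625), (83.1713638305664, 20.435274124145508), 87.75425720214844)
((567.497802734375, 109.52898406982422), (42.06425094604492, 161.46481323242188), 85.36978912353516) ((285.14459228515625, 231.39694213867188), (21.522369384765625, 82.42845153808594), 3.1798300743103027)
((583.6025390625, -1.2746086120605469), (42.76948547363281, 161.0720672607422), 85.7394790649414) ((341.7792053222656, 222.2415313720703), (21.945314407348633, 82.20845031738281), 2.2025980949401855)
red [352 159   3   2   6] [ 0.71126425 -0.03329112  0.03      ]
red [332 161   4   3   9] [0.70719689 0.0061074  0.03      ]
red [313 164   3   2   6] [0.70265596 0.04640557 0.03      ]
```

View pics/crop0.png

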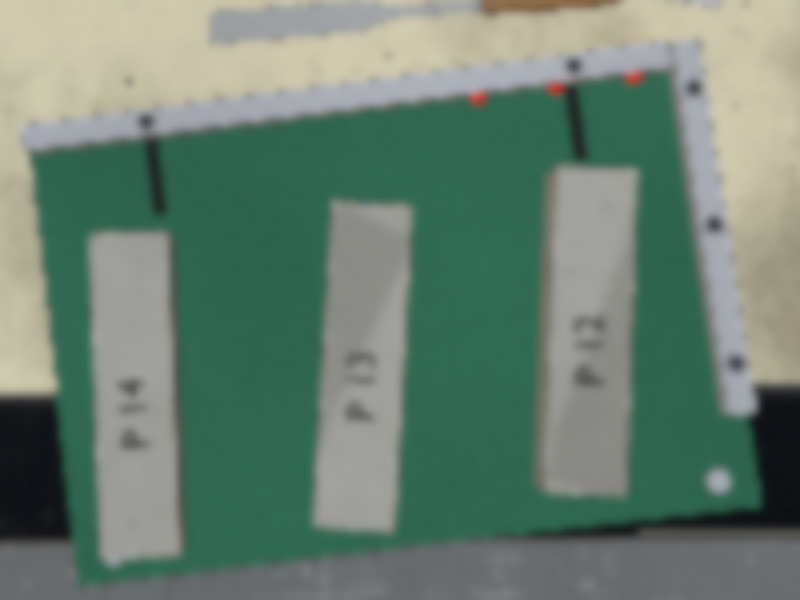

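```bash
cat >> h.py <<'E'
from scipy.spatial.transform import Rotation as Ro
def pose():
    s=bot.sense(); q=s['orientation']; return s['tcp_pos'],Ro.from_quat(np.r_[q[1:],q[0]]),s
def yawy(R):  # world angle of tool y, deg
    y=R.as_matrix()[:,1]; return np.degrees(np.arctan2(y[1],y[0]))
def plan(X,yaw=None):
    p,R,s=pose(); d=R.inv().apply(np.array(X)-p)/.3
    yc=yawy(R); y=yc if yaw is None else min([yaw,yaw+180,yaw-180,yaw+360],key=lambda a:abs(a-yc))
    a=np.radians(y); G=Ro.from_matrix(np.array([[-np.sin(a),np.cos(a),0],[np.cos(a),np.sin(a),0],[0,0,-1]]).T@np.eye(3))
    # columns: x=(sin,-cos), y=(cos,sin), z=down
    G=Ro.from_matrix(np.column_stack([[-np.sin(a),np.cos(a),0],[np.cos(a),np.sin(a),0],[0,0,-1]]))
    r=(R.inv()*G).as_rotvec()/np.pi
    print('t',round(s['time_s'],2),'p',np.round(p,4),'yaw',round(yc,2),'F',np.round(s['contact_force'],1),'-> d',np.round(d,4),'r',np.round(r,4))
E
python3 - <<'E'
from h import *
P=bot.camera_params('top'); print(onz(P,174,192,.016))
plan((.43,-.36,.25),-40)
E
```

```text
[0.65220158 0.3405616  0.016     ]
t 0.1 p [ 0.1804 -0.5982  0.2308] yaw -73.23 F [-0.7  0.4  1. ] -> d [ 1.0259 -0.5202 -0.0634] r [-3.000e-04 -1.000e-04 -1.846e-01]
```

Call:
arm_command --series '[{"dx": 1.0, "dy": -0.5, "dz": -0.1, "rz": -0.18}, {"dx": 1.0, "dy": -0.5, "dz": -0.1, "rz": -0.18}, {"dx": 1.0, "dy": -0.5, "dz": -0.1, "rz": -0.18}, {"dx": 1.0, "dy": -0.5, "dz": -0.1, "rz": -0.18}, {"dx": 1.0, "dy": -0.5, "dz": -0.1, "rz": -0.18}, {"dx": 1.0, "dy": -0.5, "dz": -0.1, "rz": -0.18}]' --gripper 1

```text
invalid input at $.series[0]: expected keys dx, dy, dz, rx, ry, rz
```

```bash
python3 -c "
from h import *
plan((.52,-.08,.32),0); plan((.6,-.03,.32),5.8)"
```

```text
t 0.1 p [ 0.1804 -0.5982  0.2308] yaw -73.23 F [-0.7  0.4  1. ] -> d [ 1.5825 -1.3275 -0.2959] r [-2.000e-04 -2.000e-04 -4.068e-01]
t 0.1 p [ 0.1804 -0.5982  0.2308] yaw -73.23 F [-0.7  0.4  1. ] -> d [ 1.8859 -1.4101 -0.2958] r [-2.00e-04 -2.00e-04 -4.39e-01]
```

Call:
arm_command --series '[{"dx": 1.0, "dy": -0.5, "dz": -0.1, "rx": 0, "ry": 0, "rz": -0.18}, {"dx": 1.0, "dy": -0.5, "dz": -0.1, "rx": 0, "ry": 0, "rz": -0.18}, {"dx": 1.0, "dy": -0.5, "dz": -0.1, "rx": 0, "ry": 0, "rz": -0.18}, {"dx": 1.0, "dy": -0.5, "dz": -0.1, "rx": 0, "ry": 0, "rz": -0.18}, {"dx": 1.0, "dy": -0.5, "dz": -0.1, "rx": 0, "ry": 0, "rz": -0.18}, {"dx": 1.0, "dy": -0.5, "dz": -0.1, "rx": 0, "ry": 0, "rz": -0.18}]' --gripper 1

```text
time_s: 0.85
tcp_pos: [0.4262, -0.3658, 0.2615]
orientation: [-0.0, 0.909, 0.417, 0.0]
contact_force: [-0.0, -0.4, 0.3]
finger_gap: 0.0856
grasp_force: 0.0
```

```bash
python3 -c "
from h import *
plan((.52,-.08,.32),0); plan((.6,-.03,.32),5.8)"
```

```text
t 0.85 p [ 0.4262 -0.3658  0.2615] yaw -40.67 F [-0.  -0.4  0.3] -> d [ 0.9263 -0.3837 -0.1949] r [ 0.000e+00 -1.000e-04 -2.259e-01]
t 0.85 p [ 0.4262 -0.3658  0.2615] yaw -40.67 F [-0.  -0.4  0.3] -> d [ 1.2265 -0.29   -0.1948] r [ 0.000e+00 -1.000e-04 -2.581e-01]
```

Call:
arm_command --series '[{"dx": 0.95, "dy": -0.35, "dz": -0.2, "rx": 0, "ry": 0, "rz": -0.258}, {"dx": 0.95, "dy": -0.35, "dz": -0.2, "rx": 0, "ry": 0, "rz": -0.258}, {"dx": 0.95, "dy": -0.35, "dz": -0.2, "rx": 0, "ry": 0, "rz": -0.258}, {"dx": 0.95, "dy": -0.35, "dz": -0.2, "rx": 0, "ry": 0, "rz": -0.258}, {"dx": 0.95, "dy": -0.35, "dz": -0.2, "rx": 0, "ry": 0, "rz": -0.258}, {"dx": 0.95, "dy": -0.35, "dz": -0.2, "rx": 0, "ry": 0, "rz": -0.258}]'

```text
time_s: 1.6
tcp_pos: [0.5321, -0.0806, 0.3218]
orientation: [0.0, 0.67, 0.743, 0.0]
contact_force: [-0.4, -1.1, -0.0]
finger_gap: 0.0856
grasp_force: 0.0
```

```bash
python3 -c "
from h import *
plan((.59,.09,.36),5.8)
P=bot.camera_params('wrist'); p,R,s=pose(); Rc=np.array(P['R']); c=-Rc.T@np.array(P['t'])
print('cam rel',c-p,'fwd',Rc[2],'right',Rc[0],P['fx'])
plan((.549,.269,.15),5.8)"
```

```text
t 1.6 p [ 0.5321 -0.0806  0.3218] yaw 5.93 F [-0.4 -1.1 -0. ] -> d [ 0.5458  0.2509 -0.127 ] r [0.0003 0.     0.0007]
cam rel [-0.00795013  0.07667594  0.14162138] fwd [ 0.03344432 -0.2993243  -0.95356512] right [0.99464734 0.10329868 0.00245971] 314.02259042617345
t 1.6 p [ 0.5321 -0.0806  0.3218] yaw 5.93 F [-0.4 -1.1 -0. ] -> d [1.1534 0.1758 0.5729] r [0.0003 0.     0.0007]
```

Call:
arm_command --series '[{"dx": 0.75, "dy": 0.2, "dz": 0, "rx": 0, "ry": 0, "rz": 0}, {"dx": 0.75, "dy": 0.2, "dz": 0, "rx": 0, "ry": 0, "rz": 0}, {"dx": 0.75, "dy": 0.2, "dz": 0, "rx": 0, "ry": 0, "rz": 0}, {"dx": 0.75, "dy": 0.2, "dz": 0, "rx": 0, "ry": 0, "rz": 0}, {"dx": 0.75, "dy": 0.2, "dz": 0, "rx": 0, "ry": 0, "rz": 0}]'

```text
time_s: 2.22
tcp_pos: [0.5689, 0.1476, 0.3204]
orientation: [-0.0, 0.671, 0.742, -0.0]
contact_force: [0.3, -0.3, 0.3]
finger_gap: 0.0853
grasp_force: 0.0
```

```bash
cat > m.py <<'E'
from h import *
import sys
im,P=save('wrist',sys.argv[1]); hsv=cv2.cvtColor(im,cv2.COLOR_RGB2HSV)
g=cv2.inRange(hsv,(60,90,40),(90,255,200))
h=cv2.convexHull(max(cv2.findContours(g,0,2)[0],key=cv2.contourArea)); ap=cv2.approxPolyDP(h,4,True)[:,0]
for p in ap: print('green',p,np.round(onz(P,*map(float,p),.02)[:2],4))
red=cv2.inRange(hsv,(0,120,80),(8,255,255))|cv2.inRange(hsv,(172,120,80),(180,255,255))
n,l,s,ce=cv2.connectedComponentsWithStats(red)
for i in range(1,n): print('red',s[i],np.round(onz(P,*ce[i],.03)[:2],4))
E
python3 m.py w1.png; python3 -c "
from h import *
plan((.549,.269,.15),5.8)"
```

```text
green [349  64] [0.6783 0.2766]
green [334 250] [0.7047 0.0031]
green [282 279] [ 0.6294 -0.0572]
green [199 287] [ 0.4952 -0.0866]
green [184  63] [0.4598 0.2554]
red [455  41  44  15 305] [0.854  0.3214]
red [483  57   1   1   1] [0.858  0.3099]
red [488  56   1   1   1] [0.865  0.3124]
red [472  59   2   1   2] [0.8433 0.3049]
red [478  58   1   1   1] [0.851  0.3074]
red [468  60   1   1   1] [0.837  0.3026]
red [339 225   4   5  16] [0.7044 0.0472]
red [337 249   4   5  17] [0.7088 0.0072]
red [335 271   4   5  13] [ 0.7133 -0.0322]
t 2.27 p [0.5688 0.1461 0.3205] yaw 5.68 F [-0.6  0.2 -0.3] -> d [ 0.4144 -0.0244  0.5682] r [-0.0004  0.0001 -0.0006]
```

View pics/w1.png

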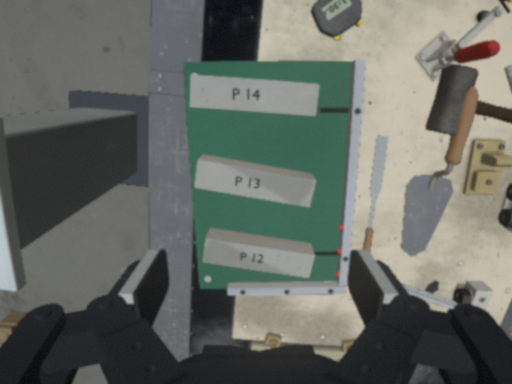

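The wrist view agrees with the top view (pins at (339,225), (337,249), (335,271); side bar along row 288), putting the board centre near (0.597, 0.097) with yaw 5.85°. All the prism ends are about 45 mm short of the rear bar. I'll sweep the prisms sideways with both open fingers, then push the ends.

Call:
arm_command --series '[{"dx": 0.42, "dy": -0.02, "dz": 0.2, "rx": 0, "ry": 0, "rz": -0.001}, {"dx": 0.42, "dy": -0.02, "dz": 0.4, "rx": 0, "ry": 0, "rz": -0.001}, {"dx": 0.42, "dy": -0.02, "dz": 0.6, "rx": 0, "ry": 0, "rz": -0.001}, {"dx": 0.42, "dy": -0.02, "dz": 0.8, "rx": 0, "ry": 0, "rz": -0.001}, {"dx": 0.42, "dy": -0.02, "dz": 0.98, "rx": 0, "ry": 0, "rz": -0.001}, {"dx": 0.42, "dy": -0.02, "dz": 0.98, "rx": 0, "ry": 0, "rz": -0.001}]'

```text
time_s: 3.02
tcp_pos: [0.5498, 0.2685, 0.0241]
orientation: [-0.001, 0.671, 0.741, -0.002]
contact_force: [-0.3, -0.3, 0.1]
finger_gap: 0.0856
grasp_force: 0.0
```

```bash
python3 -c "
from h import *
plan((.551,.271,.021),5.85)
c=np.array([.597,.0966]);a=np.radians(5.85);e=np.array([np.cos(a),np.sin(a)]);n=np.array([-e[1],e[0]])
X=c-.026*e-.030*n; plan((*X,.021),5.85)"
```

```text
t 3.02 p [0.5498 0.2685 0.0241] yaw 5.69 F [-0.3 -0.3  0.1] -> d [0.0081 0.0049 0.0103] r [-0.0012  0.0004 -0.0009]
t 3.02 p [0.5498 0.2685 0.0241] yaw 5.69 F [-0.3 -0.3  0.1] -> d [-0.6859  0.0135  0.0111] r [-0.0012  0.0004 -0.0009]
```

Call:
arm_command --series '[{"dx": -0.03, "dy": 0.0, "dz": 0.01, "rx": 0, "ry": 0, "rz": -0.001}, {"dx": -0.07, "dy": 0.0, "dz": 0.01, "rx": 0, "ry": 0, "rz": -0.001}, {"dx": -0.11, "dy": 0.0, "dz": 0.01, "rx": 0, "ry": 0, "rz": -0.001}, {"dx": -0.15, "dy": 0.0, "dz": 0.01, "rx": 0, "ry": 0, "rz": -0.001}, {"dx": -0.19, "dy": 0.0, "dz": 0.01, "rx": 0, "ry": 0, "rz": -0.001}, {"dx": -0.23, "dy": 0.0, "dz": 0.01, "rx": 0, "ry": 0, "rz": -0.001}, {"dx": -0.27, "dy": 0.01, "dz": 0.01, "rx": 0, "ry": 0, "rz": -0.001}, {"dx": -0.3, "dy": 0.01, "dz": 0.01, "rx": 0, "ry": 0, "rz": -0.001}, {"dx": -0.33, "dy": 0.01, "dz": 0.01, "rx": 0, "ry": 0, "rz": -0.001}, {"dx": -0.36, "dy": 0.01, "dz": 0.01, "rx": 0, "ry": 0, "rz": -0.001}, {"dx": -0.39, "dy": 0.01, "dz": 0.01, "rx": 0, "ry": 0, "rz": -0.001}, {"dx": -0.42, "dy": 0.01, "dz": 0.01, "rx": 0, "ry": 0, "rz": -0.001}]'

```text
time_s: 4.53
tcp_pos: [0.5667, 0.1455, 0.0253]
orientation: [0.0, 0.669, 0.743, 0.001]
contact_force: [-0.5, 8.8, 3.6]
finger_gap: 0.0854
grasp_force: 4.3
```

```bash
python3 -c "
from h import *
save('top','top1.png')
c=np.array([.597,.0966]);a=np.radians(5.85);e=np.array([np.cos(a),np.sin(a)]);n=np.array([-e[1],e[0]])
X=c-.026*e-.030*n; plan((*X,.021),5.85)"
```

```text
t 4.58 p [0.5668 0.1445 0.0252] yaw 5.96 F [-0.9  1.6  2.5] -> d [-0.2691 -0.0033  0.0141] r [ 0.0005 -0.      0.0006]
```

View pics/top1.png

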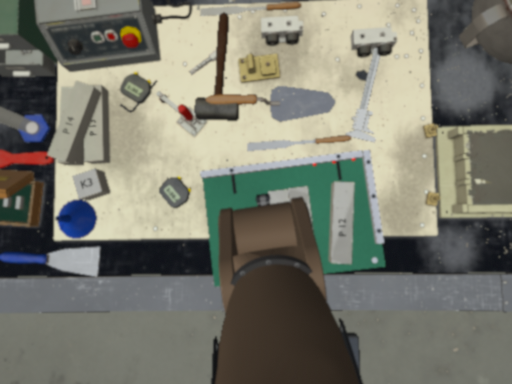

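The top view shows P13 being pushed ahead of P14 and the hand, with P12 still at (342,222).

Call:
arm_command --series '[{"dx": -0.02, "dy": 0.0, "dz": 0.01, "rx": 0, "ry": 0, "rz": 0}, {"dx": -0.05, "dy": 0.0, "dz": 0.01, "rx": 0, "ry": 0, "rz": 0}, {"dx": -0.08, "dy": 0.0, "dz": 0.01, "rx": 0, "ry": 0, "rz": 0}, {"dx": -0.11, "dy": 0.0, "dz": 0.01, "rx": 0, "ry": 0, "rz": 0}, {"dx": -0.14, "dy": 0.0, "dz": 0.01, "rx": 0, "ry": 0, "rz": 0}, {"dx": -0.17, "dy": 0.0, "dz": 0.01, "rx": 0, "ry": 0, "rz": 0}, {"dx": -0.19, "dy": 0.0, "dz": 0.01, "rx": 0, "ry": 0, "rz": 0}, {"dx": -0.21, "dy": 0.0, "dz": 0.01, "rx": 0, "ry": 0, "rz": 0}, {"dx": -0.22, "dy": 0.0, "dz": 0.01, "rx": 0, "ry": 0, "rz": 0}, {"dx": -0.23, "dy": 0.0, "dz": 0.01, "rx": 0, "ry": 0, "rz": 0}, {"dx": -0.24, "dy": 0.0, "dz": 0.01, "rx": 0, "ry": 0, "rz": 0}, {"dx": -0.25, "dy": 0.0, "dz": 0.01, "rx": 0, "ry": 0, "rz": 0}]'

```text
time_s: 6.08
tcp_pos: [0.5742, 0.0718, 0.0222]
orientation: [0.0, 0.669, 0.743, 0.001]
contact_force: [-0.9, 12.8, 5.2]
finger_gap: 0.0854
grasp_force: 6.8
```

```bash
python3 -c "
from h import *
c=np.array([.597,.0966]);a=np.radians(5.85);e=np.array([np.cos(a),np.sin(a)]);n=np.array([-e[1],e[0]])
X=c-.026*e-.030*n; plan((*X,.021),5.85)"
```

```text
t 6.08 p [0.5742 0.0718 0.0222] yaw 5.99 F [-0.9 12.8  5.2] -> d [-0.0256 -0.0027  0.0039] r [ 0.0004 -0.0002  0.0008]
```

Call:
arm_command --series '[{"dx": -0.006, "dy": 0.0, "dz": 0.0, "rx": 0, "ry": 0, "rz": 0}, {"dx": -0.012, "dy": 0.0, "dz": 0.0, "rx": 0, "ry": 0, "rz": 0}, {"dx": -0.018, "dy": 0.0, "dz": 0.0, "rx": 0, "ry": 0, "rz": 0}, {"dx": -0.022, "dy": 0.0, "dz": 0.0, "rx": 0, "ry": 0, "rz": 0}]'

```text
time_s: 6.58
tcp_pos: [0.5749, 0.0653, 0.0222]
orientation: [0.0, 0.669, 0.743, 0.001]
contact_force: [-1.6, 14.1, 5.0]
finger_gap: 0.0851
grasp_force: 6.8
```

Call:
arm_command --series '[{"dx": -0.004, "dy": 0.0, "dz": 0.0, "rx": 0, "ry": 0, "rz": 0}, {"dx": -0.008, "dy": 0.0, "dz": 0.0, "rx": 0, "ry": 0, "rz": 0}, {"dx": -0.012, "dy": 0.0, "dz": 0.0, "rx": 0, "ry": 0, "rz": 0}]'

```text
time_s: 6.95
tcp_pos: [0.5749, 0.0625, 0.0222]
orientation: [-0.0, 0.669, 0.743, 0.001]
contact_force: [-3.1, 27.6, 7.0]
finger_gap: 0.0854
grasp_force: 13.9
```

Call:
arm_command --series '[{"dx": -0.003, "dy": 0.0, "dz": 0.0, "rx": 0, "ry": 0, "rz": 0}, {"dx": -0.003, "dy": 0.0, "dz": 0.0, "rx": 0, "ry": 0, "rz": 0}]'

```text
time_s: 7.2
tcp_pos: [0.5747, 0.0624, 0.0222]
orientation: [-0.001, 0.668, 0.744, 0.001]
contact_force: [-4.1, 26.2, 6.3]
finger_gap: 0.0853
grasp_force: 13.6
```

Call:
arm_command --series '[{"dx": 0.02, "dy": 0.0, "dz": 0.0, "rx": 0, "ry": 0, "rz": 0}, {"dx": 0.06, "dy": 0.0, "dz": 0.0, "rx": 0, "ry": 0, "rz": 0}, {"dx": 0.12, "dy": 0.0, "dz": -0.2, "rx": 0, "ry": 0, "rz": 0}, {"dx": 0.12, "dy": 0.0, "dz": -0.4, "rx": 0, "ry": 0, "rz": 0}, {"dx": 0.12, "dy": 0.0, "dz": -0.6, "rx": 0, "ry": 0, "rz": 0}, {"dx": 0.12, "dy": 0.0, "dz": -0.7, "rx": 0, "ry": 0, "rz": 0}, {"dx": 0.12, "dy": 0.0, "dz": -0.7, "rx": 0, "ry": 0, "rz": 0}]'

```text
time_s: 8.07
tcp_pos: [0.5721, 0.0959, 0.2337]
orientation: [0.002, 0.669, 0.743, 0.001]
contact_force: [-0.1, -0.2, 0.4]
finger_gap: 0.0852
grasp_force: 0.0
```

```bash
python3 m.py w2.png; python3 - <<'E'
from h import *
plan((.46,.0,.15),95.9)
P=bot.camera_params('wrist');im=cv2.imread('pics/w2.png');cv2.imwrite('pics/w2c.png',cv2.resize(im,(800,600)))
E
```

```text
green [378   4] [0.6802 0.2784]
green [355 244] [0.707  0.0058]
green [186 293] [ 0.4964 -0.0887]
green [163   4] [0.4589 0.2539]
red [360 214   5   6  28] [0.7042 0.0472]
red [357 244   5   5  23] [0.7086 0.008 ]
t 8.12 p [0.5715 0.0958 0.2318] yaw 5.96 F [ 0.1 -0.7 -0.8] -> d [-0.2789 -0.4031  0.2721] r [ 3.000e-04  4.000e-04 -4.996e-01]
```

View pics/w2c.png

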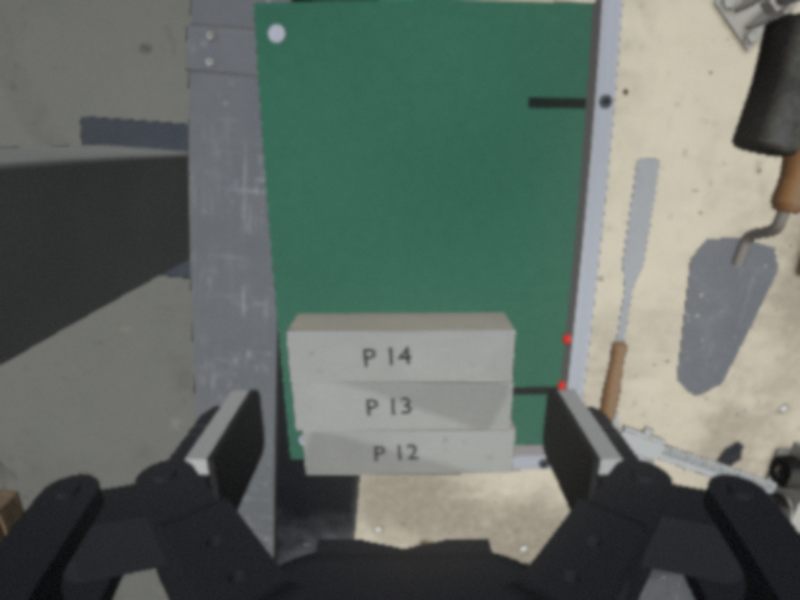

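The row is tight and square against the side bar: P14, P13 and P12 have their near ends at about u=290–307 and far ends at about u=513 (800-px crop), clear of the pins at (568,338) and (562,386).

```bash
cat >> h.py <<'E'
C=np.array([.597,.0966]);A=np.radians(5.9);E_=np.array([np.cos(A),np.sin(A)]);N_=np.array([-E_[1],E_[0]])
def tob(X): d=np.array(X)[:2]-C; return np.round([d@E_*1000,d@N_*1000],1)
def tow(x,y,z): return (*(C+E_*x/1000+N_*y/1000),z)
E
python3 - <<'E'
from h import *
P=bot.camera_params('wrist'); k=512/800
for nm,a,b,v in (('14',290,514,355),('13',296,512,405),('12',307,514,450)):
    print(nm,tob(onz(P,a*k,v*k,.06)),tob(onz(P,b*k,v*k,.06)))
print('14 edges',tob(onz(P,400*k,330*k,.06)),'12/13',tob(onz(P,400*k,429*k,.06)),'pins',tob((.7042,.0472)),tob((.7086,.008)), 'tcp',tob(bot.sense()['tcp_pos']))
plan(tow(-130,-61,.12),5.9)
E
```

```text
14 [-103.3  -59.5] [ 53.  -59.5]
13 [-101.9  -98.9] [ 54.5 -99. ]
12 [ -96.4 -137.2] [  59.  -137.4]
14 edges [-26.6 -40.8] 12/13 [ -26.6 -118.6] pins [101.6 -60.2] [101.9 -99.6] tcp [-25.5   1.8]
t 8.12 p [0.5715 0.0958 0.2318] yaw 5.96 F [ 0.1 -0.7 -0.8] -> d [-0.2089 -0.3491  0.3722] r [0.0005 0.0001 0.0004]
```

Call:
arm_command --series '[{"dx": -0.21, "dy": -0.35, "dz": 0.0, "rx": 0, "ry": 0, "rz": 0}, {"dx": -0.21, "dy": -0.35, "dz": 0.2, "rx": 0, "ry": 0, "rz": 0}, {"dx": -0.21, "dy": -0.35, "dz": 0.4, "rx": 0, "ry": 0, "rz": 0}, {"dx": -0.21, "dy": -0.35, "dz": 0.55, "rx": 0, "ry": 0, "rz": 0}, {"dx": -0.21, "dy": -0.35, "dz": 0.66, "rx": 0, "ry": 0, "rz": 0}, {"dx": -0.21, "dy": -0.35, "dz": 0.67, "rx": 0, "ry": 0, "rz": 0}, {"dx": -0.21, "dy": -0.35, "dz": 0.67, "rx": 0, "ry": 0, "rz": 0}]' --gripper -1 --squeeze 20

```text
time_s: 9.0
tcp_pos: [0.4736, 0.0222, 0.0305]
orientation: [-0.0, 0.669, 0.743, -0.0]
contact_force: [0.1, 0.1, -0.4]
finger_gap: -0.0003
grasp_force: 0.0
```

```bash
python3 -c "
from h import *
plan(tow(-125,-62,.030),5.9); print(tob(bot.sense()['tcp_pos']),bot.sense()['finger_gap'])"
```

```text
t 9.0 p [0.4736 0.0222 0.0305] yaw 5.98 F [ 0.1  0.1 -0.4] -> d [-0.0024  0.018   0.0015] r [-0.0002 -0.      0.0004]
[-130.4  -61.3] -0.00029804373849628475
```

Call:
arm_command --series '[{"dx": 0, "dy": 0.02, "dz": 0, "rx": 0, "ry": 0, "rz": 0}, {"dx": 0, "dy": 0.04, "dz": 0, "rx": 0, "ry": 0, "rz": 0}, {"dx": 0, "dy": 0.06, "dz": 0, "rx": 0, "ry": 0, "rz": 0}, {"dx": 0, "dy": 0.08, "dz": 0, "rx": 0, "ry": 0, "rz": 0}, {"dx": 0, "dy": 0.095, "dz": 0, "rx": 0, "ry": 0, "rz": 0}, {"dx": 0, "dy": 0.11, "dz": 0, "rx": 0, "ry": 0, "rz": 0}, {"dx": 0, "dy": 0.122, "dz": 0, "rx": 0, "ry": 0, "rz": 0}, {"dx": 0, "dy": 0.132, "dz": 0, "rx": 0, "ry": 0, "rz": 0}, {"dx": 0, "dy": 0.14, "dz": 0, "rx": 0, "ry": 0, "rz": 0}, {"dx": 0, "dy": 0.145, "dz": 0, "rx": 0, "ry": 0, "rz": 0}]'

```text
time_s: 10.25
tcp_pos: [0.5164, 0.0269, 0.0309]
orientation: [-0.0, 0.669, 0.743, -0.0]
contact_force: [-6.6, -0.5, 4.3]
finger_gap: -0.0002
grasp_force: 3.3
```

```bash
python3 - <<'E'
from h import *
im,P=save('wrist','w3.png'); print(tob(bot.sense()['tcp_pos']))
cv2.imwrite('pics/w3c.png',cv2.resize(im[120:,120:440,::-1],(727,600)))
E
```

```text
[-87.1 -61.1]
```

View pics/w3c.png

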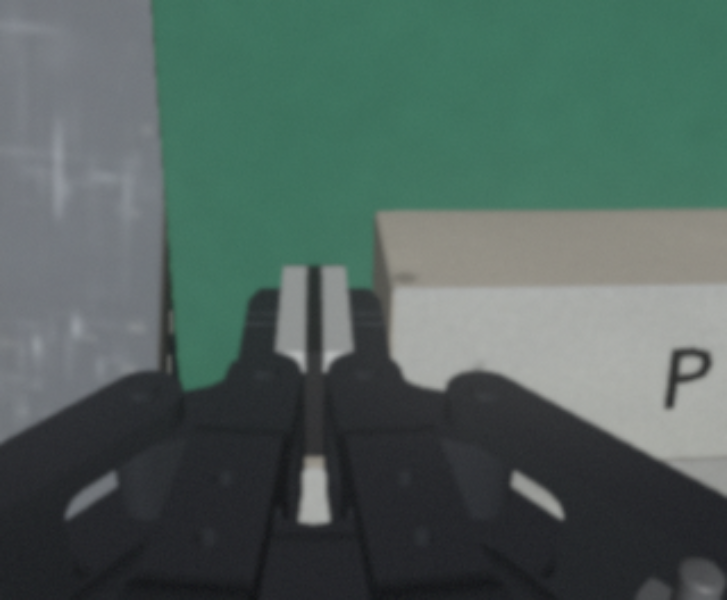

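The crop shows the finger's back against P14's near end at (385,300), with nothing else in contact. I continue slowly.

Call:
arm_command --series '[{"dx": 0, "dy": 0.004, "dz": 0, "rx": 0, "ry": 0, "rz": 0}, {"dx": 0, "dy": 0.008, "dz": 0, "rx": 0, "ry": 0, "rz": 0}, {"dx": 0, "dy": 0.012, "dz": 0, "rx": 0, "ry": 0, "rz": 0}, {"dx": 0, "dy": 0.016, "dz": 0, "rx": 0, "ry": 0, "rz": 0}, {"dx": 0, "dy": 0.02, "dz": 0, "rx": 0, "ry": 0, "rz": 0}, {"dx": 0, "dy": 0.023, "dz": 0, "rx": 0, "ry": 0, "rz": 0}, {"dx": 0, "dy": 0.026, "dz": 0, "rx": 0, "ry": 0, "rz": 0}]'

```text
time_s: 11.18
tcp_pos: [0.5241, 0.0277, 0.0309]
orientation: [-0.0, 0.669, 0.743, -0.0]
contact_force: [-5.5, 0.1, 4.8]
finger_gap: 0.0
grasp_force: 3.1
```

Call:
arm_command --series '[{"dx": 0, "dy": 0.003, "dz": 0, "rx": 0, "ry": 0, "rz": 0}, {"dx": 0, "dy": 0.006, "dz": 0, "rx": 0, "ry": 0, "rz": 0}]'

```text
time_s: 11.42
tcp_pos: [0.5259, 0.0279, 0.0309]
orientation: [-0.001, 0.669, 0.743, -0.001]
contact_force: [-6.2, -0.9, 3.9]
finger_gap: -0.0003
grasp_force: 3.1
```

Call:
arm_command --series '[{"dx": 0, "dy": 0.0015, "dz": 0, "rx": 0, "ry": 0, "rz": 0}, {"dx": 0, "dy": 0.003, "dz": 0, "rx": 0, "ry": 0, "rz": 0}, {"dx": 0, "dy": 0.0045, "dz": 0, "rx": 0, "ry": 0, "rz": 0}]'

```text
time_s: 11.8
tcp_pos: [0.5272, 0.028, 0.0309]
orientation: [-0.0, 0.669, 0.743, -0.0]
contact_force: [-5.5, -0.9, 4.1]
finger_gap: -0.0006
grasp_force: 3.1
```

Call:
arm_command --series '[{"dx": 0, "dy": 0.0015, "dz": 0, "rx": 0, "ry": 0, "rz": 0}, {"dx": 0, "dy": 0.003, "dz": 0, "rx": 0, "ry": 0, "rz": 0}]'

```text
time_s: 12.05
tcp_pos: [0.5281, 0.0281, 0.0309]
orientation: [-0.0, 0.669, 0.743, -0.0]
contact_force: [-6.8, 0.5, 3.5]
finger_gap: -0.0002
grasp_force: 3.1
```

```bash
python3 - <<'E'
from h import *
im,P=save('wrist','w4.png'); print(tob(bot.sense()['tcp_pos']))
cv2.imwrite('pics/w4c.png',cv2.resize(im[120:300,280:512,::-1],(773,600)))
hsv=cv2.cvtColor(im,cv2.COLOR_RGB2HSV)
red=cv2.inRange(hsv,(0,120,80),(8,255,255))|cv2.inRange(hsv,(172,120,80),(180,255,255))
n,l,s,ce=cv2.connectedComponentsWithStats(red)
for i in range(1,n): print('red',s[i],tob(onz(P,*ce[i],.03)))
E
```

```text
[-75.5 -61. ]
```

View pics/w4c.png

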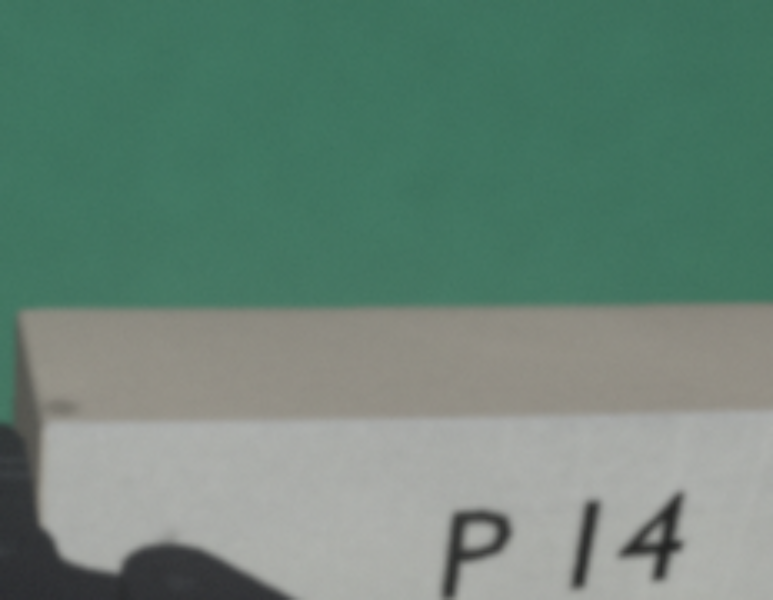

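The crop shows only P14's near end: top corner at crop (40,422), bottom corner at (18,310). The far end is out of frame, so I work from the near end.

```bash
python3 - <<'E'
from h import *
P=bot.camera_params('wrist')
print(tob(onz(P,292,246.6,.06)),tob(onz(P,285.4,213,.02)))
E
```

```text
[-61.6 -42. ] [-60.9 -43.2]
```

Call:
arm_command --series '[{"dx": 0, "dy": 0.002, "dz": 0, "rx": 0, "ry": 0, "rz": 0}, {"dx": 0, "dy": 0.004, "dz": 0, "rx": 0, "ry": 0, "rz": 0}, {"dx": 0, "dy": 0.006, "dz": 0, "rx": 0, "ry": 0, "rz": 0}]'

```text
time_s: 12.48
tcp_pos: [0.5298, 0.0283, 0.0309]
orientation: [-0.001, 0.669, 0.743, -0.001]
contact_force: [-6.3, -0.3, 4.7]
finger_gap: 0.0
grasp_force: 3.3
```

Call:
arm_command --series '[{"dx": 0, "dy": 0.0015, "dz": 0, "rx": 0, "ry": 0, "rz": 0}, {"dx": 0, "dy": 0.003, "dz": 0, "rx": 0, "ry": 0, "rz": 0}, {"dx": 0, "dy": 0.0045, "dz": 0, "rx": 0, "ry": 0, "rz": 0}]'

```text
time_s: 12.85
tcp_pos: [0.5311, 0.0285, 0.0309]
orientation: [-0.001, 0.669, 0.743, -0.001]
contact_force: [-6.9, -0.3, 4.2]
finger_gap: -0.0001
grasp_force: 3.3
```

Call:
arm_command --series '[{"dx": 0, "dy": 0.0015, "dz": 0, "rx": 0, "ry": 0, "rz": 0}, {"dx": 0, "dy": 0.003, "dz": 0, "rx": 0, "ry": 0, "rz": 0}, {"dx": 0, "dy": 0.0045, "dz": 0, "rx": 0, "ry": 0, "rz": 0}]'

```text
time_s: 13.22
tcp_pos: [0.5325, 0.0286, 0.0309]
orientation: [-0.001, 0.669, 0.743, -0.001]
contact_force: [-6.5, -0.7, 5.6]
finger_gap: -0.0002
grasp_force: 3.4
```

Call:
arm_command --series '[{"dx": 0, "dy": 0.0015, "dz": 0, "rx": 0, "ry": 0, "rz": 0}, {"dx": 0, "dy": 0.003, "dz": 0, "rx": 0, "ry": 0, "rz": 0}]'

```text
time_s: 13.48
tcp_pos: [0.5331, 0.0287, 0.0309]
orientation: [-0.001, 0.669, 0.743, -0.001]
contact_force: [-9.3, -1.5, 7.4]
finger_gap: -0.0001
grasp_force: 4.7
```

Call:
arm_command --series '[{"dx": 0, "dy": 0.0015, "dz": 0, "rx": 0, "ry": 0, "rz": 0}, {"dx": 0, "dy": 0.003, "dz": 0, "rx": 0, "ry": 0, "rz": 0}]'

```text
time_s: 13.72
tcp_pos: [0.5331, 0.0287, 0.0309]
orientation: [-0.002, 0.669, 0.743, -0.001]
contact_force: [-13.5, -2.6, 9.7]
finger_gap: -0.0003
grasp_force: 6.9
```

Force rises with no motion: P14 is seated at TCP x = -70.5 (board frame). Next is P13.

Call:
arm_command --series '[{"dx": 0, "dy": -0.02, "dz": 0, "rx": 0, "ry": 0, "rz": 0}, {"dx": 0, "dy": -0.1, "dz": 0, "rx": 0, "ry": 0, "rz": 0}, {"dx": 0, "dy": -0.205, "dz": 0, "rx": 0, "ry": 0, "rz": 0}, {"dx": -0.07, "dy": -0.205, "dz": 0, "rx": 0, "ry": 0, "rz": 0}, {"dx": -0.133, "dy": -0.205, "dz": 0, "rx": 0, "ry": 0, "rz": 0}, {"dx": -0.133, "dy": -0.19, "dz": 0, "rx": 0, "ry": 0, "rz": 0}, {"dx": -0.133, "dy": -0.16, "dz": 0, "rx": 0, "ry": 0, "rz": 0}, {"dx": -0.133, "dy": -0.13, "dz": 0, "rx": 0, "ry": 0, "rz": 0}, {"dx": -0.133, "dy": -0.1, "dz": 0, "rx": 0, "ry": 0, "rz": 0}, {"dx": -0.133, "dy": -0.07, "dz": 0, "rx": 0, "ry": 0, "rz": 0}, {"dx": -0.133, "dy": -0.05, "dz": 0, "rx": 0, "ry": 0, "rz": 0}, {"dx": -0.133, "dy": -0.04, "dz": 0, "rx": 0, "ry": 0, "rz": 0}]'

```text
time_s: 15.22
tcp_pos: [0.5269, -0.0114, 0.0303]
orientation: [-0.001, 0.669, 0.743, -0.001]
contact_force: [-7.8, -2.8, 5.8]
finger_gap: -0.0
grasp_force: 3.9
```

```bash
python3 -c "
from h import *
plan(tow(-70.5,-101,.0309)); print(tob(bot.sense()['tcp_pos']))"
```

```text
t 15.22 p [ 0.5269 -0.0114  0.0303] yaw 6.04 F [-7.8 -2.8  5.8] -> d [-0.0028  0.0344 -0.0021] r [-0.0006 -0.0001 -0.    ]
[ -80.8 -100.2]
```

Call:
arm_command --series '[{"dx": 0, "dy": 0.006, "dz": 0, "rx": 0, "ry": 0, "rz": 0}, {"dx": 0, "dy": 0.012, "dz": 0, "rx": 0, "ry": 0, "rz": 0}, {"dx": 0, "dy": 0.017, "dz": 0, "rx": 0, "ry": 0, "rz": 0}, {"dx": 0, "dy": 0.021, "dz": 0, "rx": 0, "ry": 0, "rz": 0}, {"dx": 0, "dy": 0.024, "dz": 0, "rx": 0, "ry": 0, "rz": 0}, {"dx": 0, "dy": 0.026, "dz": 0, "rx": 0, "ry": 0, "rz": 0}]'

```text
time_s: 15.98
tcp_pos: [0.5343, -0.0106, 0.0303]
orientation: [-0.001, 0.669, 0.743, -0.001]
contact_force: [-6.9, -2.4, 4.8]
finger_gap: 0.0001
grasp_force: 3.5
```

Call:
arm_command --series '[{"dx": 0, "dy": 0.0015, "dz": 0, "rx": 0, "ry": 0, "rz": 0}, {"dx": 0, "dy": 0.003, "dz": 0, "rx": 0, "ry": 0, "rz": 0}, {"dx": 0, "dy": 0.0045, "dz": 0, "rx": 0, "ry": 0, "rz": 0}]'

```text
time_s: 16.35
tcp_pos: [0.5356, -0.0105, 0.0303]
orientation: [-0.001, 0.669, 0.743, -0.001]
contact_force: [-6.2, -2.9, 4.3]
finger_gap: -0.0
grasp_force: 3.5
```

Call:
arm_command --series '[{"dx": 0, "dy": 0.0015, "dz": 0, "rx": 0, "ry": 0, "rz": 0}, {"dx": 0, "dy": 0.003, "dz": 0, "rx": 0, "ry": 0, "rz": 0}]'

```text
time_s: 16.6
tcp_pos: [0.5365, -0.0104, 0.0303]
orientation: [-0.001, 0.669, 0.743, -0.001]
contact_force: [-7.1, -1.9, 5.0]
finger_gap: -0.0002
grasp_force: 3.6
```

Call:
arm_command --series '[{"dx": 0, "dy": 0.0015, "dz": 0, "rx": 0, "ry": 0, "rz": 0}, {"dx": 0, "dy": 0.003, "dz": 0, "rx": 0, "ry": 0, "rz": 0}]'

```text
time_s: 16.85
tcp_pos: [0.5369, -0.0103, 0.0303]
orientation: [-0.001, 0.669, 0.743, -0.001]
contact_force: [-9.6, -3.9, 7.4]
finger_gap: -0.0
grasp_force: 5.3
```

Call:
arm_command --series '[{"dx": 0, "dy": 0.001, "dz": 0, "rx": 0, "ry": 0, "rz": 0}, {"dx": 0, "dy": 0.002, "dz": 0, "rx": 0, "ry": 0, "rz": 0}]'

```text
time_s: 17.1
tcp_pos: [0.537, -0.0103, 0.0303]
orientation: [-0.002, 0.669, 0.743, -0.002]
contact_force: [-12.2, -4.9, 8.9]
finger_gap: 0.0002
grasp_force: 6.6
```

P13 is seated. Next is P12.

Call:
arm_command --series '[{"dx": 0, "dy": -0.02, "dz": 0, "rx": 0, "ry": 0, "rz": 0}, {"dx": 0, "dy": -0.1, "dz": 0, "rx": 0, "ry": 0, "rz": 0}, {"dx": 0, "dy": -0.2, "dz": 0, "rx": 0, "ry": 0, "rz": 0}, {"dx": -0.07, "dy": -0.2, "dz": 0, "rx": 0, "ry": 0, "rz": 0}, {"dx": -0.135, "dy": -0.2, "dz": 0, "rx": 0, "ry": 0, "rz": 0}, {"dx": -0.135, "dy": -0.18, "dz": 0, "rx": 0, "ry": 0, "rz": 0}, {"dx": -0.135, "dy": -0.15, "dz": 0, "rx": 0, "ry": 0, "rz": 0}, {"dx": -0.135, "dy": -0.12, "dz": 0, "rx": 0, "ry": 0, "rz": 0}, {"dx": -0.135, "dy": -0.09, "dz": 0, "rx": 0, "ry": 0, "rz": 0}, {"dx": -0.135, "dy": -0.065, "dz": 0, "rx": 0, "ry": 0, "rz": 0}, {"dx": -0.135, "dy": -0.05, "dz": 0, "rx": 0, "ry": 0, "rz": 0}, {"dx": -0.135, "dy": -0.04, "dz": 0, "rx": 0, "ry": 0, "rz": 0}]'

```text
time_s: 18.6
tcp_pos: [0.5286, -0.0515, 0.0302]
orientation: [-0.003, 0.669, 0.743, -0.002]
contact_force: [-17.4, -4.6, 13.0]
finger_gap: -0.0
grasp_force: 9.0
```

```bash
python3 -c "
from h import *
print(tob((.537,-.0103)));plan(tow(-70.5,-141,.0303)); print(tob(bot.sense()['tcp_pos']))"
```

```text
[ -70.7 -100.2]
t 18.6 p [ 0.5286 -0.0515  0.0302] yaw 6.05 F [-17.4  -4.6  13. ] -> d [-0.0024  0.0425 -0.0006] r [-0.002  -0.0005 -0.    ]
[ -83.3 -140.3]
```

Call:
arm_command --series '[{"dx": 0, "dy": 0.0, "dz": 0, "rx": 0, "ry": 0, "rz": 0}, {"dx": 0, "dy": 0.002, "dz": 0, "rx": 0, "ry": 0, "rz": 0}, {"dx": 0, "dy": 0.004, "dz": 0, "rx": 0, "ry": 0, "rz": 0}]'

```text
time_s: 18.98
tcp_pos: [0.5296, -0.0514, 0.0302]
orientation: [-0.003, 0.669, 0.743, -0.002]
contact_force: [-16.5, -3.1, 11.9]
finger_gap: -0.0001
grasp_force: 8.5
```

The high force comes with an upward component, so the finger's sloped part is pressing P12 down. I back off, raise the hand 10 mm and push with the straight part.

Call:
arm_command --series '[{"dx": 0, "dy": -0.015, "dz": 0, "rx": 0, "ry": 0, "rz": 0}, {"dx": 0, "dy": -0.03, "dz": -0.033, "rx": 0, "ry": 0, "rz": 0}, {"dx": -0.002, "dy": -0.03, "dz": -0.033, "rx": 0, "ry": 0, "rz": 0}, {"dx": -0.002, "dy": -0.02, "dz": -0.033, "rx": 0, "ry": 0, "rz": 0}, {"dx": -0.002, "dy": -0.01, "dz": -0.033, "rx": 0, "ry": 0, "rz": 0}, {"dx": -0.002, "dy": -0.004, "dz": -0.033, "rx": 0, "ry": 0, "rz": 0}]'

```text
time_s: 19.73
tcp_pos: [0.5301, -0.0532, 0.04]
orientation: [-0.001, 0.669, 0.743, -0.001]
contact_force: [-11.4, -5.0, 8.9]
finger_gap: -0.0003
grasp_force: 6.1
```

Call:
arm_command --series '[{"dx": 0, "dy": 0.003, "dz": 0, "rx": 0, "ry": 0, "rz": 0}, {"dx": 0, "dy": 0.006, "dz": 0, "rx": 0, "ry": 0, "rz": 0}]'

```text
time_s: 19.98
tcp_pos: [0.5302, -0.0531, 0.0399]
orientation: [-0.003, 0.669, 0.743, -0.002]
contact_force: [-17.1, -7.2, 11.7]
finger_gap: -0.0003
grasp_force: 9.2
```

```bash
python3 - <<'E'
from h import *
w,_=save('wrist','w5.png'); t,_=save('top','top5.png'); s,_=save('scene','sc5.png')
a=cv2.resize(w,(480,360)); b=cv2.resize(t[140:280,300:400],(320,360)); c=cv2.resize(s[140:260,220:380],(320,240))
d=np.zeros((240,480,3),np.uint8)
d2=cv2.resize(w[150:330,240:512],(363,240)); d[:,:363]=d2
cv2.imwrite('pics/comp5.png',np.vstack([np.hstack([a,b]),np.hstack([d,c])])[:,:,::-1])
print(tob(bot.sense()['tcp_pos']))
E
```

```text
[ -81.9 -142.1]
```

View pics/comp5.png

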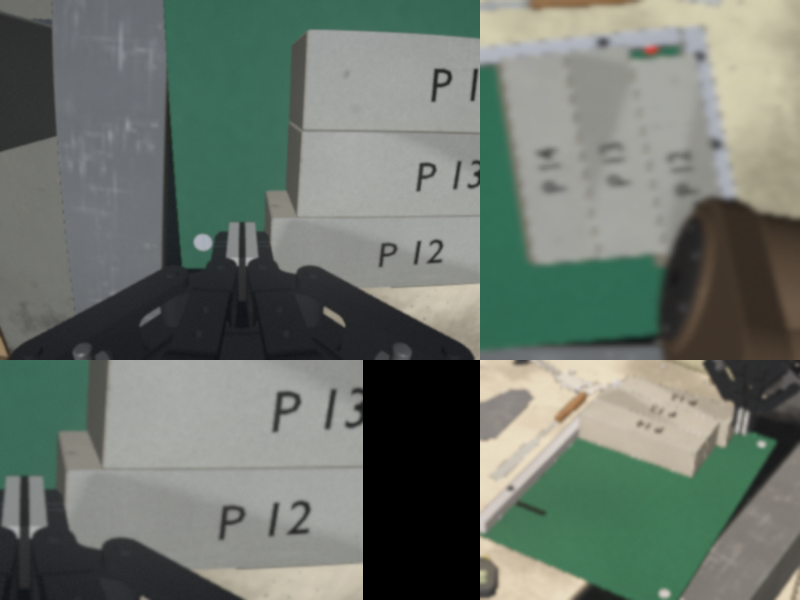

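The composite shows P13 and P14 flush at the rear bar and P12 about 10 mm short, with pin 1 still red at (652,48). P12 is binding from down-force and side-force at the finger. I ease both off, lifting slightly while pushing.

Call:
arm_command --series '[{"dx": -0.003, "dy": 0.0, "dz": -0.004, "rx": 0, "ry": 0, "rz": 0}, {"dx": -0.005, "dy": 0.0, "dz": -0.007, "rx": 0, "ry": 0, "rz": 0}, {"dx": -0.005, "dy": 0.001, "dz": -0.009, "rx": 0, "ry": 0, "rz": 0}]'

```text
time_s: 20.5
tcp_pos: [0.5315, -0.0541, 0.042]
orientation: [-0.002, 0.669, 0.743, -0.001]
contact_force: [-7.7, -0.5, -2.3]
finger_gap: -0.0002
grasp_force: 3.3
```

Call:
arm_command --series '[{"dx": 0, "dy": 0.004, "dz": -0.001, "rx": 0, "ry": 0, "rz": 0}, {"dx": 0, "dy": 0.008, "dz": -0.002, "rx": 0, "ry": 0, "rz": 0}, {"dx": 0, "dy": 0.012, "dz": -0.003, "rx": 0, "ry": 0, "rz": 0}, {"dx": 0, "dy": 0.015, "dz": -0.004, "rx": 0, "ry": 0, "rz": 0}]'

```text
time_s: 21.0
tcp_pos: [0.5357, -0.0536, 0.0432]
orientation: [-0.002, 0.669, 0.743, -0.001]
contact_force: [-6.8, -1.1, -2.9]
finger_gap: -0.0001
grasp_force: 3.6
```

```bash
python3 -c "
from h import *
plan(tow(-70.6,-141,.0303)); print(tob(bot.sense()['tcp_pos']))"
```

```text
t 21.0 p [ 0.5357 -0.0536  0.0432] yaw 5.99 F [-6.8 -1.1 -2.9] -> d [0.007  0.0195 0.0428] r [-0.0017 -0.0005 -0.    ]
[ -76.4 -143.1]
```

Call:
arm_command --series '[{"dx": 0, "dy": 0.003, "dz": -0.001, "rx": 0, "ry": 0, "rz": 0}, {"dx": 0, "dy": 0.006, "dz": -0.002, "rx": 0, "ry": 0, "rz": 0}, {"dx": 0, "dy": 0.009, "dz": -0.003, "rx": 0, "ry": 0, "rz": 0}]'

```text
time_s: 21.38
tcp_pos: [0.5384, -0.0533, 0.044]
orientation: [-0.002, 0.669, 0.743, -0.001]
contact_force: [-7.1, 0.3, -1.9]
finger_gap: -0.0
grasp_force: 3.7
```

Call:
arm_command --series '[{"dx": 0, "dy": 0.0015, "dz": -0.0005, "rx": 0, "ry": 0, "rz": 0}, {"dx": 0, "dy": 0.003, "dz": -0.001, "rx": 0, "ry": 0, "rz": 0}, {"dx": 0, "dy": 0.0045, "dz": -0.0015, "rx": 0, "ry": 0, "rz": 0}]'

```text
time_s: 21.75
tcp_pos: [0.5397, -0.0532, 0.0445]
orientation: [-0.002, 0.669, 0.743, -0.001]
contact_force: [-7.4, -0.0, -2.6]
finger_gap: 0.0001
grasp_force: 3.8
```

Call:
arm_command --series '[{"dx": 0, "dy": 0.0015, "dz": 0, "rx": 0, "ry": 0, "rz": 0}, {"dx": 0, "dy": 0.003, "dz": -0.0005, "rx": 0, "ry": 0, "rz": 0}]'

```text
time_s: 22.0
tcp_pos: [0.5406, -0.0531, 0.0446]
orientation: [-0.002, 0.669, 0.743, -0.001]
contact_force: [-8.1, -0.8, -2.6]
finger_gap: 0.0002
grasp_force: 3.8
```

Call:
arm_command --series '[{"dx": 0, "dy": 0.0015, "dz": 0, "rx": 0, "ry": 0, "rz": 0}, {"dx": 0, "dy": 0.003, "dz": 0, "rx": 0, "ry": 0, "rz": 0}]'

```text
time_s: 22.25
tcp_pos: [0.5415, -0.053, 0.0446]
orientation: [-0.002, 0.669, 0.743, -0.001]
contact_force: [-8.4, -0.5, -2.5]
finger_gap: 0.0003
grasp_force: 3.8
```

Call:
arm_command --series '[{"dx": 0, "dy": 0.0015, "dz": 0, "rx": 0, "ry": 0, "rz": 0}, {"dx": 0, "dy": 0.003, "dz": 0, "rx": 0, "ry": 0, "rz": 0}]'

```text
time_s: 22.5
tcp_pos: [0.5424, -0.0529, 0.0446]
orientation: [-0.002, 0.669, 0.743, -0.002]
contact_force: [-8.5, 0.6, -1.7]
finger_gap: -0.0001
grasp_force: 3.9
```

Call:
arm_command --series '[{"dx": 0, "dy": 0.0, "dz": 0, "rx": 0, "ry": 0, "rz": 0}, {"dx": 0, "dy": 0.001, "dz": 0, "rx": 0, "ry": 0, "rz": 0}]'

```text
time_s: 22.75
tcp_pos: [0.5427, -0.0529, 0.0446]
orientation: [-0.002, 0.669, 0.743, -0.001]
contact_force: [-7.7, 0.4, -1.9]
finger_gap: 0.0002
grasp_force: 3.8
```

```bash
python3 - <<'E'
from h import *
t,P=save('top','top6.png'); w,W=save('wrist','w6.png')
for nm in ('top5.png','top6.png'):
    h=cv2.cvtColor(cv2.imread('pics/'+nm)[150:175,300:375],cv2.COLOR_BGR2HSV)
    red=cv2.inRange(h,(0,100,60),(8,255,255))|cv2.inRange(h,(172,100,60),(180,255,255))
    g=cv2.inRange(h,(60,60,30),(90,255,200)); print(nm,red.sum()//255,g[:,38:58].sum()//255)
# predicted image of P13 and P12 near top corners, and gray profiles
g=cv2.cvtColor(w,cv2.COLOR_RGB2GRAY)
for y in (-108,-114,-124,-130):
    row=[]
    for x in np.arange(-72,-46,1.0):
        u,v=proj(W,tow(x,y+1.5,.06)); row.append(int(cv2.getRectSubPix(g,(1,1),(float(u),float(v)))[0,0]))
    print(y,row)
E
```

```text
top5.png 9 11
top6.png 0 0
-108 [89, 88, 89, 90, 90, 90, 92, 91, 92, 92, 92, 94, 92, 82, 80, 97, 146, 161, 161, 161, 160, 162, 161, 162, 163, 163]
-114 [89, 88, 88, 89, 89, 90, 90, 90, 89, 90, 91, 91, 92, 87, 83, 96, 149, 161, 160, 161, 162, 163, 163, 163, 163, 163]
-124 [89, 88, 89, 89, 88, 90, 89, 90, 91, 91, 91, 91, 91, 83, 80, 81, 91, 121, 133, 133, 135, 134, 134, 135, 135, 136]
-130 [134, 124, 67, 43, 63, 122, 135, 136, 135, 123, 93, 89, 89, 82, 79, 79, 81, 124, 155, 158, 157, 154, 152, 149, 145, 140]
```

Call:
arm_command --series '[{"dx": 0, "dy": 0.0, "dz": 0.006, "rx": 0, "ry": 0, "rz": 0}, {"dx": 0, "dy": 0.0, "dz": 0.012, "rx": 0, "ry": 0, "rz": 0}, {"dx": 0, "dy": -0.01, "dz": 0.012, "rx": 0, "ry": 0, "rz": 0}, {"dx": 0, "dy": -0.04, "dz": 0.012, "rx": 0, "ry": 0, "rz": 0}, {"dx": 0, "dy": -0.07, "dz": 0.012, "rx": 0, "ry": 0, "rz": 0}, {"dx": 0.1, "dy": -0.1, "dz": -0.15, "rx": 0, "ry": 0, "rz": 0}, {"dx": 0.2, "dy": -0.1, "dz": -0.35, "rx": 0, "ry": 0, "rz": 0}, {"dx": 0.3, "dy": -0.1, "dz": -0.5, "rx": 0, "ry": 0, "rz": 0}, {"dx": 0.3, "dy": 0.0, "dz": -0.6, "rx": 0, "ry": 0, "rz": 0}, {"dx": 0.3, "dy": 0.1, "dz": -0.6, "rx": 0, "ry": 0, "rz": 0}, {"dx": 0.3, "dy": 0.15, "dz": -0.6, "rx": 0, "ry": 0, "rz": 0}]'

```text
time_s: 24.22
tcp_pos: [0.5807, 0.041, 0.2257]
orientation: [0.0, 0.669, 0.743, 0.0]
contact_force: [-0.5, 0.5, -0.4]
finger_gap: 0.0002
grasp_force: 0.0
```

```bash
cat > n.py <<'E'
from h import *
import sys
w,W=save('wrist',sys.argv[1]); g=cv2.cvtColor(w,cv2.COLOR_RGB2GRAY); hs=cv2.cvtColor(w,cv2.COLOR_RGB2HSV)[:,:,1]
red=(w[:,:,0].astype(int)-w[:,:,1]>60)
def edge(y,xs,z=.06,im=hs):
    pr=np.array([cv2.getRectSubPix(im,(1,1),tuple(map(float,proj(W,tow(x,y,z)))))[0,0] for x in xs],float)
    pr=cv2.GaussianBlur(pr[None],(0,0),2)[0]; d=np.gradient(pr); i=abs(d).argmax(); return round(xs[i],1),round(d[i],1)
for y in range(-155,-40,6): print(y,'near',edge(y,np.arange(-75,-40,.25)),'gray',edge(y,np.arange(-75,-40,.25),im=g),'far',edge(y,np.arange(90,112,.25)),edge(y,np.arange(90,112,.25),im=g))
u=[proj(W,tow(104,y,.03)) for y in (-141,-101,-61)]; print(np.round(u),'red',[red[int(v)-8:int(v)+8,int(a)-12:int(a)+8].sum() for a,v in u])
for x in (-30,60): print('y edge',[ (e:=None) or round(float(v),1) for v in [max(np.arange(-50,-30,.25),key=lambda y:0)]][:0])
t,_=save('top','t_'+sys.argv[1]); print(tob(bot.sense()['tcp_pos']),bot.sense()['tcp_pos'])
E
sed -i '/y edge/d' n.py; python3 n.py w7.png
```

```text
-155 near (np.float64(-71.5), np.float64(-3.1)) gray (np.float64(-69.2), np.float64(9.2)) far (np.float64(107.8), np.float64(2.5)) (np.float64(106.5), np.float64(2.1))
-149 near (np.float64(-69.8), np.float64(-7.2)) gray (np.float64(-54.2), np.float64(-5.7)) far (np.float64(107.2), np.float64(2.9)) (np.float64(107.8), np.float64(2.9))
-143 near (np.float64(-67.8), np.float64(-8.4)) gray (np.float64(-53.0), np.float64(-6.2)) far (np.float64(108.5), np.float64(2.7)) (np.float64(107.2), np.float64(2.0))
-137 near (np.float64(-56.5), np.float64(-8.0)) gray (np.float64(-49.0), np.float64(-5.1)) far (np.float64(108.8), np.float64(2.8)) (np.float64(108.8), np.float64(2.3))
-131 near (np.float64(-56.5), np.float64(-8.3)) gray (np.float64(-56.0), np.float64(4.9)) far (np.float64(108.2), np.float64(3.0)) (np.float64(106.0), np.float64(1.4))
-125 near (np.float64(-56.8), np.float64(-8.3)) gray (np.float64(-56.0), np.float64(5.2)) far (np.float64(108.5), np.float64(3.3)) (np.float64(104.0), np.float64(1.2))
-119 near (np.float64(-56.5), np.float64(-7.4)) gray (np.float64(-55.8), np.float64(4.4))
[... 1685 characters left out ...]
at64(108.0), np.float64(3.3)) (np.float64(103.5), np.float64(1.8))
-53 near (np.float64(-56.5), np.float64(-8.3)) gray (np.float64(-55.8), np.float64(5.2)) far (np.float64(108.2), np.float64(3.1)) (np.float64(102.8), np.float64(1.7))
-47 near (np.float64(-56.8), np.float64(-8.4)) gray (np.float64(-56.0), np.float64(4.9)) far (np.float64(107.8), np.float64(3.3)) (np.float64(103.2), np.float64(1.9))
-41 near (np.float64(-55.8), np.float64(-8.3)) gray (np.float64(-55.5), np.float64(3.3)) far (np.float64(108.0), np.float64(3.1)) (np.float64(100.2), np.float64(1.6))
[[362. 239.]
 [366. 208.]
 [370. 174.]] red [np.int64(0), np.int64(0), np.int64(0)]
[-22.3 -53.8] [0.58035009 0.04082451 0.22473782]
```

The near ends are level to about 0.3 mm and no pin is red. Next is a gentle sideways press to close the gaps.

Call:
arm_command --series '[{"dx": 0.16, "dy": 0.14, "dz": 0.0, "rx": 0, "ry": 0, "rz": 0}, {"dx": 0.16, "dy": 0.14, "dz": 0.0, "rx": 0, "ry": 0, "rz": 0}, {"dx": 0.16, "dy": 0.14, "dz": 0.2, "rx": 0, "ry": 0, "rz": 0}, {"dx": 0.16, "dy": 0.14, "dz": 0.4, "rx": 0, "ry": 0, "rz": 0}, {"dx": 0.16, "dy": 0.14, "dz": 0.55, "rx": 0, "ry": 0, "rz": 0}, {"dx": 0.16, "dy": 0.14, "dz": 0.676, "rx": 0, "ry": 0, "rz": 0}, {"dx": 0.15, "dy": 0.14, "dz": 0.676, "rx": 0, "ry": 0, "rz": 0}, {"dx": 0.13, "dy": 0.14, "dz": 0.676, "rx": 0, "ry": 0, "rz": 0}, {"dx": 0.11, "dy": 0.14, "dz": 0.676, "rx": 0, "ry": 0, "rz": 0}]' --gripper 1

```text
time_s: 25.45
tcp_pos: [0.6192, 0.0774, 0.0247]
orientation: [0.001, 0.669, 0.743, 0.001]
contact_force: [-0.0, 0.2, -0.1]
finger_gap: 0.0853
grasp_force: 0.0
```

```bash
python3 -c "
from h import *
p=bot.sense()['tcp_pos'];plan(tow(20,-30,.022)); print(tob(p),tob((.5747,.0624)),bot.sense()['finger_gap'])"
```

```text
t 25.45 p [0.6192 0.0774 0.0247] yaw 5.97 F [-0.   0.2 -0.1] -> d [-0.0289 -0.0003  0.0089] r [ 0.0008  0.0001 -0.    ]
[ 20.1 -21.3] [-25.7 -31.7] 0.08526887021916063
```

Call:
arm_command --series '[{"dx": -0.012, "dy": 0, "dz": 0.005, "rx": 0, "ry": 0, "rz": 0}, {"dx": -0.02, "dy": 0, "dz": 0.008, "rx": 0, "ry": 0, "rz": 0}, {"dx": -0.026, "dy": 0, "dz": 0.008, "rx": 0, "ry": 0, "rz": 0}, {"dx": -0.029, "dy": 0, "dz": 0.008, "rx": 0, "ry": 0, "rz": 0}, {"dx": -0.032, "dy": 0, "dz": 0.008, "rx": 0, "ry": 0, "rz": 0}]'

```text
time_s: 26.08
tcp_pos: [0.6195, 0.0686, 0.0203]
orientation: [0.0, 0.669, 0.743, -0.0]
contact_force: [0.2, 0.8, 0.1]
finger_gap: 0.0856
grasp_force: 0.0
```

Call:
arm_command --series '[{"dx": -0.002, "dy": 0, "dz": 0, "rx": 0, "ry": 0, "rz": 0}, {"dx": -0.004, "dy": 0, "dz": 0, "rx": 0, "ry": 0, "rz": 0}]'

```text
time_s: 26.32
tcp_pos: [0.6195, 0.0677, 0.0203]
orientation: [-0.0, 0.669, 0.743, 0.0]
contact_force: [-0.8, 6.0, -0.2]
finger_gap: 0.0852
grasp_force: 3.1
```

Call:
arm_command --series '[{"dx": -0.002, "dy": 0, "dz": 0, "rx": 0, "ry": 0, "rz": 0}, {"dx": -0.004, "dy": 0, "dz": 0, "rx": 0, "ry": 0, "rz": 0}]'

```text
time_s: 26.58
tcp_pos: [0.6195, 0.0676, 0.0204]
orientation: [-0.0, 0.669, 0.743, 0.0]
contact_force: [-1.1, 14.5, 0.8]
finger_gap: 0.0854
grasp_force: 7.2
```

Call:
arm_command --series '[{"dx": -0.002, "dy": 0, "dz": 0, "rx": 0, "ry": 0, "rz": 0}, {"dx": -0.004, "dy": 0, "dz": 0, "rx": 0, "ry": 0, "rz": 0}]'

```text
time_s: 26.82
tcp_pos: [0.6193, 0.0673, 0.0204]
orientation: [-0.001, 0.668, 0.744, 0.0]
contact_force: [-1.2, 21.5, 1.8]
finger_gap: 0.0852
grasp_force: 10.9
```

Call:
arm_command --series '[{"dx": 0.02, "dy": 0, "dz": 0, "rx": 0, "ry": 0, "rz": 0}, {"dx": 0.05, "dy": 0, "dz": -0.1, "rx": 0, "ry": 0, "rz": 0}, {"dx": 0.0, "dy": -0.1, "dz": -0.3, "rx": 0, "ry": 0, "rz": 0}, {"dx": -0.12, "dy": -0.25, "dz": -0.4, "rx": 0, "ry": 0, "rz": 0}, {"dx": -0.25, "dy": -0.39, "dz": -0.4, "rx": 0, "ry": 0, "rz": 0}, {"dx": -0.367, "dy": -0.39, "dz": -0.4, "rx": 0, "ry": 0, "rz": 0}, {"dx": -0.367, "dy": -0.39, "dz": -0.3, "rx": 0, "ry": 0, "rz": 0}, {"dx": -0.367, "dy": -0.39, "dz": -0.15, "rx": 0, "ry": 0, "rz": 0}, {"dx": -0.367, "dy": -0.39, "dz": -0.033, "rx": 0, "ry": 0, "rz": 0}, {"dx": -0.367, "dy": -0.39, "dz": -0.033, "rx": 0, "ry": 0, "rz": 0}]' --gripper -1

```text
time_s: 28.08
tcp_pos: [0.5138, -0.0566, 0.0286]
orientation: [-0.002, 0.669, 0.743, -0.001]
contact_force: [-0.5, 0.3, 0.7]
finger_gap: 0.0
grasp_force: 0.0
```

```bash
python3 -c "
from h import *
p=bot.sense()['tcp_pos'];plan(tow(-70.6,-141,.0303)); print(tob(p),bot.sense()['finger_gap'])"
```

```text
t 28.07 p [ 0.5138 -0.0566  0.0286] yaw 5.96 F [-0.5  0.3  0.7] -> d [ 0.0093  0.0929 -0.006 ] r [-0.0013 -0.0004 -0.    ]
[ -98.5 -143.8] 3.896918031837697e-05
```

Call:
arm_command --series '[{"dx": 0.009, "dy": 0.03, "dz": -0.006, "rx": 0, "ry": 0, "rz": 0}, {"dx": 0.009, "dy": 0.055, "dz": -0.006, "rx": 0, "ry": 0, "rz": 0}, {"dx": 0.009, "dy": 0.072, "dz": -0.006, "rx": 0, "ry": 0, "rz": 0}, {"dx": 0.009, "dy": 0.082, "dz": -0.006, "rx": 0, "ry": 0, "rz": 0}, {"dx": 0.009, "dy": 0.088, "dz": -0.006, "rx": 0, "ry": 0, "rz": 0}, {"dx": 0.009, "dy": 0.09, "dz": -0.006, "rx": 0, "ry": 0, "rz": 0}]'

```text
time_s: 28.82
tcp_pos: [0.5415, -0.0512, 0.0321]
orientation: [-0.0, 0.669, 0.743, -0.0]
contact_force: [-0.6, 0.9, 0.2]
finger_gap: -0.0001
grasp_force: 0.0
```

Call:
arm_command --series '[{"dx": 0, "dy": 0.0015, "dz": -0.001, "rx": 0, "ry": 0, "rz": 0}, {"dx": 0, "dy": 0.003, "dz": -0.002, "rx": 0, "ry": 0, "rz": 0}]'

```text
time_s: 29.08
tcp_pos: [0.5417, -0.0511, 0.0324]
orientation: [-0.001, 0.669, 0.743, -0.001]
contact_force: [-4.7, -1.3, -2.4]
finger_gap: -0.0001
grasp_force: 1.9
```

Call:
arm_command --series '[{"dx": 0, "dy": 0.0015, "dz": -0.001, "rx": 0, "ry": 0, "rz": 0}, {"dx": 0, "dy": 0.003, "dz": -0.002, "rx": 0, "ry": 0, "rz": 0}]'

```text
time_s: 29.32
tcp_pos: [0.5418, -0.051, 0.0327]
orientation: [-0.002, 0.669, 0.743, -0.001]
contact_force: [-7.5, -4.0, -4.1]
finger_gap: -0.0002
grasp_force: 3.9
```

Call:
arm_command --series '[{"dx": -0.002, "dy": 0.0015, "dz": 0, "rx": 0, "ry": 0, "rz": 0}, {"dx": -0.003, "dy": 0.003, "dz": 0, "rx": 0, "ry": 0, "rz": 0}]'

```text
time_s: 29.58
tcp_pos: [0.5418, -0.0511, 0.0326]
orientation: [-0.003, 0.669, 0.743, -0.002]
contact_force: [-11.9, 3.5, 0.3]
finger_gap: -0.0001
grasp_force: 5.6
```

```bash
python3 -c "
from h import *
p=bot.sense()['tcp_pos'];print(tob(p))"; python3 n.py w8.png | tail -3
```

```text
[ -70.1 -141.3]
 [585. 178.]
 [601. 102.]] red [np.int64(0), np.int64(0), np.int64(0)]
[ -70.1 -141.3] [ 0.54178648 -0.0511533   0.03263822]
```

Call:
arm_command --series '[{"dx": 0, "dy": -0.03, "dz": 0, "rx": 0, "ry": 0, "rz": 0}, {"dx": 0.07, "dy": -0.04, "dz": 0.003, "rx": 0, "ry": 0, "rz": 0}, {"dx": 0.135, "dy": -0.04, "dz": 0.004, "rx": 0, "ry": 0, "rz": 0}, {"dx": 0.135, "dy": -0.025, "dz": 0.004, "rx": 0, "ry": 0, "rz": 0}, {"dx": 0.135, "dy": -0.012, "dz": 0.004, "rx": 0, "ry": 0, "rz": 0}, {"dx": 0.135, "dy": -0.008, "dz": 0.004, "rx": 0, "ry": 0, "rz": 0}, {"dx": 0.135, "dy": -0.005, "dz": 0.003, "rx": 0, "ry": 0, "rz": 0}]'

```text
time_s: 30.55
tcp_pos: [0.5372, -0.0117, 0.032]
orientation: [-0.002, 0.669, 0.743, -0.001]
contact_force: [-7.8, 0.7, 0.8]
finger_gap: 0.0001
grasp_force: 4.4
```

Call:
arm_command --series '[{"dx": 0, "dy": 0.0015, "dz": -0.001, "rx": 0, "ry": 0, "rz": 0}, {"dx": 0, "dy": 0.003, "dz": -0.002, "rx": 0, "ry": 0, "rz": 0}]'

```text
time_s: 30.8
tcp_pos: [0.5372, -0.0116, 0.0322]
orientation: [-0.002, 0.669, 0.743, -0.002]
contact_force: [-10.4, -0.5, -2.8]
finger_gap: -0.0003
grasp_force: 5.0
```

Call:
arm_command --series '[{"dx": 0, "dy": 0.0015, "dz": -0.001, "rx": 0, "ry": 0, "rz": 0}, {"dx": 0, "dy": 0.003, "dz": -0.001, "rx": 0, "ry": 0, "rz": 0}]'

```text
time_s: 31.05
tcp_pos: [0.5372, -0.0116, 0.0323]
orientation: [-0.003, 0.669, 0.743, -0.002]
contact_force: [-14.2, -1.4, -0.8]
finger_gap: -0.0005
grasp_force: 7.1
```

P13 is firm at the same place. Now P14.

Call:
arm_command --series '[{"dx": 0, "dy": -0.03, "dz": 0, "rx": 0, "ry": 0, "rz": 0}, {"dx": 0.07, "dy": -0.04, "dz": 0.003, "rx": 0, "ry": 0, "rz": 0}, {"dx": 0.133, "dy": -0.04, "dz": 0.003, "rx": 0, "ry": 0, "rz": 0}, {"dx": 0.133, "dy": -0.025, "dz": 0.003, "rx": 0, "ry": 0, "rz": 0}, {"dx": 0.133, "dy": -0.014, "dz": 0.003, "rx": 0, "ry": 0, "rz": 0}, {"dx": 0.133, "dy": -0.009, "dz": 0.003, "rx": 0, "ry": 0, "rz": 0}, {"dx": 0.133, "dy": -0.007, "dz": 0.002, "rx": 0, "ry": 0, "rz": 0}]'

```text
time_s: 31.92
tcp_pos: [0.5332, 0.0276, 0.0324]
orientation: [-0.001, 0.669, 0.743, -0.001]
contact_force: [-6.4, 0.4, -1.0]
finger_gap: -0.0002
grasp_force: 3.1
```

Call:
arm_command --series '[{"dx": 0, "dy": 0.0015, "dz": -0.001, "rx": 0, "ry": 0, "rz": 0}, {"dx": 0, "dy": 0.003, "dz": -0.002, "rx": 0, "ry": 0, "rz": 0}]'

```text
time_s: 32.17
tcp_pos: [0.5332, 0.0277, 0.0326]
orientation: [-0.002, 0.669, 0.743, -0.002]
contact_force: [-7.8, -0.7, -1.8]
finger_gap: -0.0003
grasp_force: 4.0
```

Call:
arm_command --series '[{"dx": 0, "dy": 0.002, "dz": 0, "rx": 0, "ry": 0, "rz": 0}, {"dx": 0, "dy": -0.02, "dz": 0, "rx": 0, "ry": 0, "rz": 0}, {"dx": 0, "dy": -0.08, "dz": -0.1, "rx": 0, "ry": 0, "rz": 0}, {"dx": 0.1, "dy": -0.1, "dz": -0.3, "rx": 0, "ry": 0, "rz": 0}, {"dx": 0.2, "dy": 0.0, "dz": -0.5, "rx": 0, "ry": 0, "rz": 0}, {"dx": 0.2, "dy": 0.15, "dz": -0.7, "rx": 0, "ry": 0, "rz": 0}, {"dx": 0.2, "dy": 0.25, "dz": -0.8, "rx": 0, "ry": 0, "rz": 0}, {"dx": 0.2, "dy": 0.25, "dz": -0.8, "rx": 0, "ry": 0, "rz": 0}, {"dx": 0.2, "dy": 0.25, "dz": -0.8, "rx": 0, "ry": 0, "rz": 0}]'

```text
time_s: 33.3
tcp_pos: [0.603, 0.0952, 0.2726]
orientation: [-0.0, 0.669, 0.743, -0.0]
contact_force: [-0.7, -0.7, -0.2]
finger_gap: -0.0001
grasp_force: 0.0
```

```bash
python3 n.py w9.png | awk '{print $1,$3,$7,$NF}' | sed 's/np.float64//g'; python3 - <<'E'
from h import *
w=cv2.imread('pics/w9.png'); s,_=save('scene','sc9.png')
a=cv2.resize(w[120:330,150:420],(772,600))
P=bot.camera_params('wrist'); print(np.round([proj(P,tow(x,y,.06)) for x,y in ((-56,-41),(104,-41),(104,-161),(-56,-161))]))
cv2.imwrite('pics/fin.png',np.vstack([cv2.resize(w[100:330,150:420],(800,400)),cv2.resize(s[150:250,220:380,::-1],(800,200))]))
E
```

```text
-155 ((-72.2), (8.9)) (1.7))
-149 ((-68.8), (5.8)) (1.7))
-143 ((-66.8), (3.3)) (1.6))
-137 ((-55.8), (2.8)) (0.9))
-131 ((-56.0), (3.7)) (1.3))
-125 ((-56.5), (4.0)) (1.2))
-119 ((-56.2), (4.2)) (1.6))
-113 ((-56.2), (4.5)) (1.1))
-107 ((-56.5), (4.2)) (-1.2))
-101 ((-56.8), (4.6)) (5.1))
-95 ((-56.8), (4.2)) (3.8))
-89 ((-56.2), (4.4)) (1.8))
-83 ((-56.8), (3.9)) (1.6))
-77 ((-56.5), (3.9)) (1.7))
-71 ((-56.8), (4.8)) (1.9))
-65 ((-56.2), (4.6)) (1.6))
-59 ((-56.5), (4.5)) (1.9))
-53 ((-56.5), (4.1)) (1.5))
-47 ((-56.5), (4.6)) (1.4))
-41 ((-55.5), (2.7)) (1.5))
[[328.   258.]
[330.   232.]
[333. red  np.int64(0)]
[ -1.9]  0.27192434]
[[206. 196.]
 [341. 196.]
 [333. 283.]
 [211. 283.]]
```

View pics/fin.png

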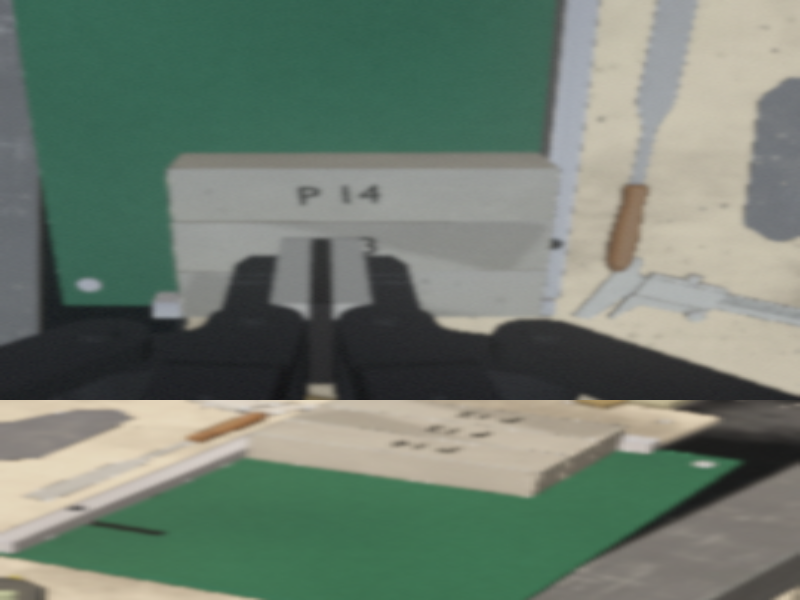

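The final view shows the three prisms flush in one tight row, P14 on top at (340,195), with far ends at the rear bar near (555,165–310) and no red showing. Spatula and stopwatch look undisturbed, so I hand in.

```bash
python3 -c "
from bench import bot
print(bot.sign_off())"
```

```text
the job is handed in; nothing more can be done
None
```

The job is handed in at about 33 s of the 72 s allowed: the three prisms lie in one tight row against the side bar, far ends on the rear bar and no red pin showing; the bar was pushed gently but its setting was not re-measured.

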